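Free the counter scale's pan and weigh a carton of bolts

ROBOT

A 6-joint arm with a two-finger parallel gripper is mounted at the origin on the work surface. World frame = base frame: x ahead of the robot, y to its left, z up, the work surface at z = 0. Lengths are in m, angles in rad, forces in N, time in s.
With the tool pointing down it reaches from about 0.425 to 0.95 m from the base axis. Payload 3.5 kg.
Tool frame: the origin (TCP) lies midway between the tips of the shut fingers; the grasp point (between the pads) lies grip_point_offset behind it (grip_point_offset is the distance from the TCP to the grasp point, in m); z points along the fingers, x is the direction in which the jaws open and shut, and the axes are right-handed (so a half turn about z gives the same grasp; the last joint's range is limited). The gripper opens to 85 mm and grips with 20 to 120 N. Pads are 22 mm wide; open, the fingers measure 114 mm over their backs; the gripper's body (76 mm by 85 mm) begins 54 mm behind the grasp point. The pads swing forward as they close: fully open they stand 13 mm farther back than shut.
Start: joints at [-1.491, 0.286, 1.577, -0, 1.279, -0.15], TCP at [0.154, -0.657, 0.231] pointing down, gripper open.
Joint ranges: [-2.77, 2.77], [-0.9, 2.22], [0.21, 2.48], [-1.53, 4.67], [0.24, 2.81], [-2.84, 2.84]. Speed limits (rad/s): [2.79, 2.79, 3.14, 3.14, 3.14, 3.14].

INTERFACE

Orientations are given as a unit quaternion [x, y, z, w].
In Python, from bench import sense, snapshot, get_calibration, finish_job, grip_point_offset gives the robot as it stands.
- The arm moves only by the tool carry_out, never from a script. Its argument "commands" is one flat list of numbers, 7 for each row, row after row: the shift along the tool's x, y, z in mm, then the turn, a rotation vector about the tool's x, y, z in degrees, then the opening, from -1 (shut) to 1 (fully open). A call has 1 to 12 rows; each row shifts and turns the commanded pose from where the row before left it, along the tool's axes as they then stand; what a row does not reach is not made up. A row lasts 1/12 s, in which the tool goes at most 41.7 mm and 7.16 degrees, less where a joint would pass 70% of its speed; a pose out of reach is approached as far as the arm can. A call is refused whole if a number of a shift passes 41.7 or a number of a turn 7.16, either way. A call with a gripper value outside its range is refused whole. The fingers move at their own pace and stop on an object; "force" is the grip in N (left out, the last holds). Time passes only in rows, so rows that do not move let the fingers close. It gives the time, the measured TCP pose, the force and the opening at its end, in the units of the state.
- sense(): the state, without advancing time (a new reading comes with each control period).
- snapshot(name): name is "scene" or "top"; returns the picture (400x640x3 uint8, red, green, blue); there is no depth.
- get_calibration(name): a dict with "fov_y" (degrees; the focal length in pixels is half the picture's height over the tangent of half this angle, whatever the lens; pixels are square), "cx", "cy" (the principal point, pixels), "rvec" (rotation vector, rad) and "tvec" (3), from world to camera coordinates, as OpenCV has them. Camera axes: x right, y down, z forward; pixel columns grow to the right and rows downward; lengths in m; the calibration is good to about 2 mm. A picture is of the moment at which its call begins. get_calibration takes no time and is no camera call.
- finish_job(): hands the job in, once; it reports no verdict.
The state is a dict: "clock": time; "joint_positions": joint angles; "qd": joint speeds; "joint_efforts": joint torques, N m; "ee_pos": TCP position; "ee_rot": TCP orientation; "force": force on the tool from outside, world axes, zero at the start; "torque": the same for the moment, N m; "finger_gap": finger opening in m.
Only numpy, scipy, OpenCV 4.12 (cv2) and the standard library are available. Lean on these libraries where they do the work, as an engineer would, in place of code of your own. Each camera call takes 0.05 s, during which the arm holds its last target.

TASK

The shop scale's pan is locked: pull its sprung black selector knob up, turn it counter-clockwise (seen from above) into the green arc and feel along it for the hidden weighing notch, so that the knob snaps fully down into it; never force or grind the knob against its notch ring. Then set the red carton gently, upright, in the middle of the steel pan, so that it is weighed. Let go of everything and leave all other goods on the counter where they are.

Things in the scene. Friction and masses are not known exactly. Their poses are not given: they have to be found in the camera images.
- scale: White counter scale, fixed. Origin on the counter under the pan's centre, z up. Housing x -110..110, y -215..235 mm, deck 55 mm high; block under the pan 80 mm high. Dial tower at x 60, y 190, dial 176 mm across, top 388 mm. Knob axis at x -30, y -165. Deck marks 44 mm from the knob axis: red (locked) towards scale +x, green arc (weighing) 0.84..1.36 rad from it.
- collar: Aluminium collar round the knob's foot, 72 mm across, 14 mm high; origin on the knob axis at deck level, axes as the scale's. It holds the hidden notch ring. Ring and collar bear at most 25 N (0.6 N m of knob twist against a notch wall); the knob's spring alone puts 9 N on them. The ring's flat top holds the knob 8 mm above its seat; a pull of 9 to 12 mm clears it.
- selector_turn (a joint): Turn of the knob, rad: 0 at red, green arc 0.84 to 1.36, grows counter-clockwise from above; stops -0.1 and 1.5; turns easily when clear. Its pin drops in two places: the wide locked notch (round 0) and the weighing notch, +-0.04 rad wide, whose centre is hidden, anywhere in the green arc, new each time. From 0.62 to 0.80 there is always flat ring.
- knob_grip (a point): Grip point on the knob's axis, in the black wing (50 long, 14 thick, from 23 mm below to 9 mm above it) over a 58 mm round skirt. x along the wing to the white pointer line, z up. 96 mm above the counter when seated (under 98.5 counts as seated), 104 on the flat ring. Pulls straight up 14 mm; spring 6 N seated, 9.5 N out. Let go, or loosely held, it springs down by itself.
- pan_top (a point): Centre of the top of the square 170 x 170 mm steel pan, 95 mm above the counter when empty. The pan sinks about 1 mm per 0.9 N, up to 12 mm, when unlocked; with the knob at the red mark it is arrested.
- pan (a joint): How far the pan has sunk, m: 0 empty, about 0.0035 to 0.0065 with the red carton on it and the pan free. It turns the red needle of the dial.
- carton_red: Small closed red carton of bolts with a white label, 80 x 50 x 45 mm (x, y, z), 0.36 to 0.6 kg, stiff. Origin: centre of its underside; x along the 80 mm side. Stands on the counter among two others of the same size.
- carton_blue: Blue carton, same size; leave alone. Origin under its centre.
- carton_brown: Brown carton, same size; leave alone. Origin under its centre.
- tape_roll: Cardboard tape core, 90 mm across, 24 mm high, lying; leave alone. Origin under its centre.
- screwdriver: Yellow screwdriver lying on the counter; leave alone.
- tin: Green tin, 70 mm across, 90 mm high; leave alone. Origin under its centre.
Mind the look-alikes: they are no part of the job. Leave any purple look-alike of the carton_red alone.

How it is judged:
On the way, in this order (a step that is already met when the one before it is completed fails the run):
1. the knob is pulled clear of its notch (at least 8 mm) (z of knob_grip in the frame of scale above 0.104 m).
2. the knob has snapped fully down in the weighing notch (z of knob_grip in the frame of scale below 0.0985 m and value of joint selector_turn between 0.7 and 1.47 rad), for 0.2 s.
3. the red carton stands on the freed pan and is weighed (horizontal distance between carton_red and pan_top below 0.045 m and angle between carton_red's own z axis and vertical below 0.12 rad and value of joint pan above 0.002 m and linear speed of carton_red below 0.02 m/s and contact force between the fingers and carton_red below 0.1 N), for 0.2 s.
At the end, for the whole second after the job is handed in: Knob fully down in the weighing notch (grip point under 98.5 mm, turn 0.7 to 1.47 rad); red carton upright within 0.12 rad, released and at rest, its centre within 45 mm of the pan's centre; pan sunk more than 2 mm (all of step 2 and all of step 3); the robot touches nothing.
It fails at once if the knob's pin or anything else loads the notch ring or its collar with more than 25 N (contact force between collar and anything else above 25 N).
It fails at once if the red carton is dropped or pressed on the scale with more than 20 N (contact force between carton_red and scale above 20 N).
It fails at once if other goods on the counter are moved by more than 20 mm (distance of any of carton_blue, carton_brown, tape_roll, screwdriver, tin from where it was at the start of the episode above 0.02 m).
It also fails if it takes over 64 s, if anything falls off the work surface, if the arm or the gripper's body presses on something with over 40 N, if the wrist force passes 120 N, or if a joint passes its speed limit or range.

## Working session

There is one attempt and no reset: what is moved stays moved. The work goes in short steps, Python scripts to look and compute and a tool call to move; the robot and the scene stay as the last step left them, time stands still between calls to the robot, and variables do not carry over. Pictures are saved under pics/ and viewed, and the job is handed in when it is done.

Besides the shell and the picture viewer there is one more tool, called after "Call:" in YAML: its name, and indented under it one key for each argument. carry_out: Moves the arm, as the interface text tells. Its arguments: {"type":"object","properties":{"commands":{"type":"array"},"force":{"type":"number"}},"required":["commands"]}

```bash
mkdir -p pics; ls; python3 - <<'E'
from bench import sense, snapshot, get_calibration, grip_point_offset
import cv2
print(grip_point_offset); print(sense())
for n in("scene","top"):
    print(n,get_calibration(n)); im=snapshot(n); cv2.imwrite(f"pics/{n}0.png",im[:,:,::-1])
E
```

```text
pics
0.0187
{'clock': 0.0, 'joint_positions': array([-1.49101460e+00,  2.87210333e-01,  1.57820351e+00, -4.03040909e-06,
        1.27861396e+00, -1.50034202e-01]), 'qd': array([ 7.77421061e-04,  1.81545421e-03, -3.12571555e-04,  2.45576879e-04,
       -7.10298348e-04, -5.40290373e-05]), 'joint_efforts': array([-8.18011922e-04, -4.05986881e+01, -2.92623317e+01, -1.87219302e-04,
        5.87225964e-03, -6.59439777e-06]), 'ee_pos': array([ 0.15371504, -0.65657402,  0.22990306]), 'ee_rot': array([ 0.78351695, -0.62136922, -0.0008316 , -0.00088935]), 'force': array([-0.84151689,  0.70697829,  0.34279039]), 'torque': array([ 0.01032552,  0.08134246, -0.01274834]), 'finger_gap': 0.0856899665323251}
scene {'fov_y': 42.84173659260377, 'cx': 321.03796845891964, 'cy': 195.94777284536733, 'rvec': array([ 1.10821028,  2.61879468, -0.72843653]), 'tvec': array([ 0.33243298, -0.26841239,  1.82280812])}
top {'fov_y': 49.384312642463556, 'cx': 318.4598767786834, 'cy': 197.1658352494051, 'rvec': array([ 2.16486979, -2.22578575,  0.07831382]), 'tvec': array([0.02202377, 0.50545336, 1.57250655])}
```

View pics/scene0.png

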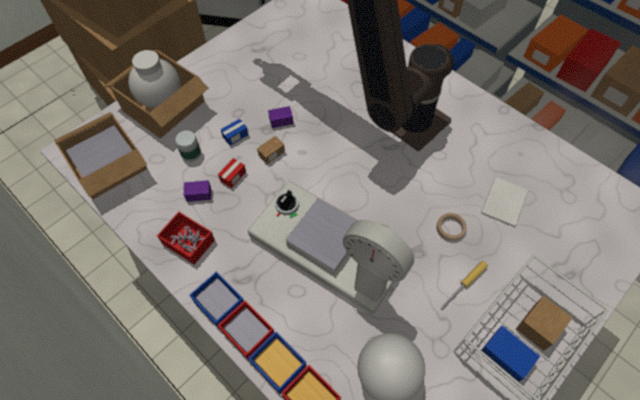

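View pics/top0.png

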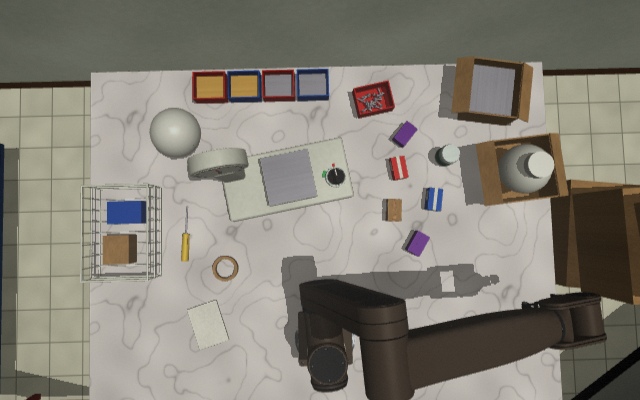

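The scene picture shows the scale in the middle. In the top view the knob is at about (335,176), the pan at (288,177) and the dial tower at (217,163). Candidates for the red carton in the top view are: the red/white carton (399,168), the red tray of bolts (373,98), and the purple look-alikes (404,134) and (418,243). I choose (399,168) and will check it in a close crop.

```bash
cat > h.py <<'E'
import numpy as np, cv2
from bench import sense, snapshot, get_calibration, grip_point_offset
from scipy.spatial.transform import Rotation as R
def cam(n):
    c=get_calibration(n); f=200/np.tan(np.radians(c["fov_y"])/2)
    K=np.array([[f,0,c["cx"]],[0,f,c["cy"]],[0,0,1]]); return K,np.array(c["rvec"]),np.array(c["tvec"])
def ray(n,uv,z):
    K,r,t=cam(n); M=R.from_rotvec(r).as_matrix(); d=M.T@np.linalg.inv(K)@np.array([uv[0],uv[1],1]); o=-M.T@t
    return o+d*(z-o[2])/d[2]
def proj(n,P):
    K,r,t=cam(n); return cv2.projectPoints(np.array(P,float).reshape(-1,3),r,t,K,None)[0].reshape(-1,2)
def crop(im,x0,y0,w,h,s,name):
    c=cv2.resize(im[y0:y0+h,x0:x0+w,::-1],None,fx=s,fy=s,interpolation=cv2.INTER_CUBIC)
    cv2.imwrite("pics/"+name,c)
E
python3 - <<'E'
import cv2
from h import *
t=cv2.imread("pics/top0.png")[:,:,::-1]; s=cv2.imread("pics/scene0.png")[:,:,::-1]
crop(t,210,120,160,110,5,"t_scale.png"); crop(t,370,110,100,75,8,"t_cart.png"); crop(s,170,120,130,100,6,"s_cart.png")
crop(s,240,180,180,130,4.4,"s_scale.png")
E
```

```text
(no output)
```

View pics/t_scale.png

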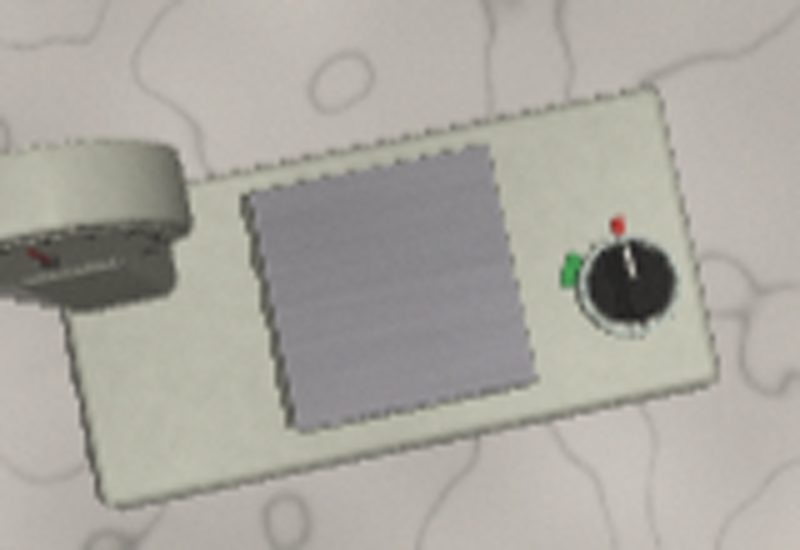

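View pics/t_cart.png

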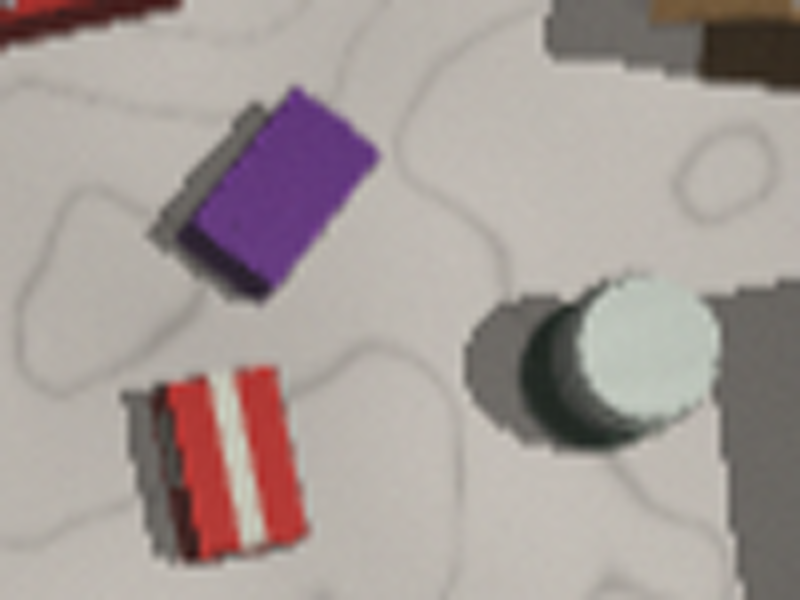

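View pics/s_cart.png

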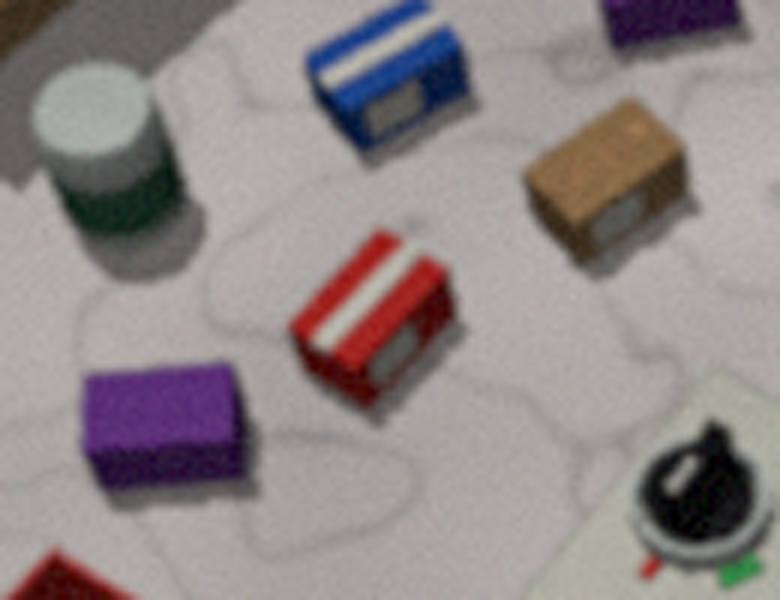

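View pics/s_scale.png

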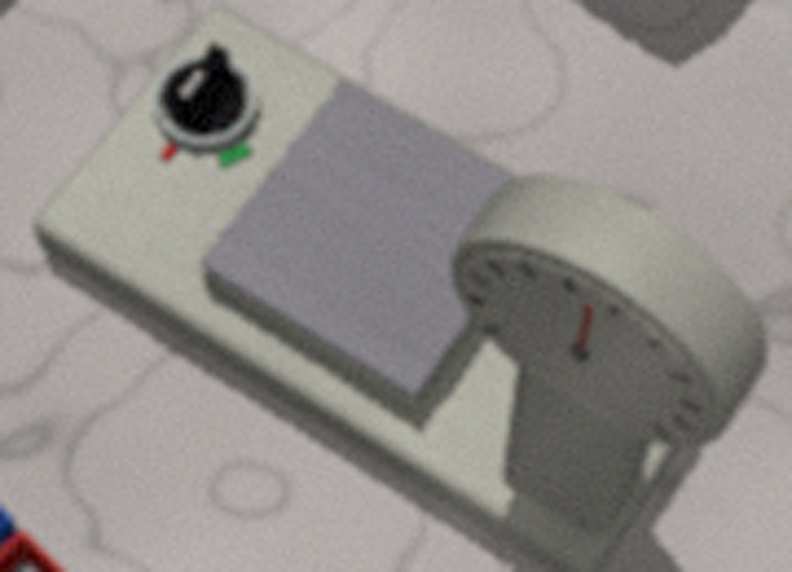

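The crops confirm the choice. The red carton with a white stripe is at top (399,168), beside a purple box and the tin. The knob pointer aims at the red mark, and the dial needle is at rest.

```bash
cat > fit.py <<'E'
from h import *
from scipy.optimize import least_squares
def px(p,x0,y0,s): return [(p[0]+.5)/s-.5+x0,(p[1]+.5)/s-.5+y0]
def T(q,P): c,s=np.cos(q[2]),np.sin(q[2]); P=np.array(P,float); return np.c_[q[0]+c*P[:,0]-s*P[:,1],q[1]+s*P[:,0]+c*P[:,1],P[:,2]]
def fit(obs,q0):
    def res(q):
        r=[]
        for n,L in obs.items():
            r.append(proj(n,T(q,[l[1] for l in L]))-np.array([l[0] for l in L]))
        return np.concatenate(r).ravel()
    o=least_squares(res,q0,loss="soft_l1"); return o.x,res(o.x).reshape(-1,2)
E
python3 - <<'E'
from fit import *
np.set_printoptions(precision=4,suppress=True)
t=lambda x,y:px((x,y),210,120,5); s=lambda x,y:px((x,y),240,180,4.4)
a=.085
top=[(t(245,195),(a,a,.095)),(t(490,145),(a,-a,.095)),(t(537,380),(-a,-a,.095)),(t(295,432),(-a,a,.095)),(t(655,88),(.11,-.215,.055)),(t(717,378),(-.11,-.215,.055)),(t(105,505),(-.11,.235,.055))]
sc=[(s(340,82),(-a,-a,.095)),(s(207,267),(a,-a,.095)),(s(415,393),(a,a,.095)),(s(38,222),(.11,-.215,.055)),(s(215,5),(-.11,-.215,.055))]
for o in ({"top":top},{"scene":sc},{"top":top,"scene":sc}):
    q,r=fit(o,[.6,0,0.1]); print(q); print(r.round(1).tolist())
for nm,P in (("knobgrip",(-.03,-.165,.096)),("wingtop",(-.03,-.165,.105)),("red",(.014,-.165,.055)),("skirt",(-.03,-.165,.073))):
    print(nm,T(q,[P]),proj("top",T(q,[P])),proj("scene",T(q,[P])))
t=lambda x,y:px((x,y),370,110,8); s=lambda x,y:px((x,y),170,120,6)
b,c=.04,.025
# long side near world x
top=[(t(165,385),(b,c,.045)),(t(275,367),(b,-c,.045)),(t(308,535),(-b,-c,.045)),(t(200,560),(-b,c,.045))]
sc=[(s(293,326),(b,-c,.045)),(s(383,232),(-b,-c,.045)),(s(455,278),(-b,c,.045)),(s(352,368),(b,c,.045)),(s(375,408),(b,c,0))]
for o in ({"top":top},{"scene":sc},{"top":top,"scene":sc}):
    q,r=fit(o,[.6,-.25,0.1]); print(q); print(r.round(1).tolist())
E
```

```text
[0.5744 0.1133 0.1781]
[[0.4, -0.5], [-0.8, -0.3], [-0.2, 0.2], [0.1, -0.1], [0.5, -1.1], [0.9, 0.8], [-0.9, 1.3]]
[0.5752 0.1168 0.1892]
[[1.1, -0.5], [-1.1, -0.3], [1.2, 1.0], [-1.8, 0.7], [0.1, -1.3]]
[0.5748 0.1146 0.1846]
[[-0.1, -0.4], [-1.3, -0.6], [-0.5, -0.1], [-0.1, -0.1], [-0.2, -1.5], [0.6, 0.3], [-1.0, 1.6], [0.9, -1.0], [-1.5, -1.1], [0.5, 0.5], [-2.1, -0.2], [-0.0, -1.9]]
knobgrip [[ 0.5756 -0.0531  0.096 ]] [[335.689  175.2618]] [[285.8021 197.5378]]
wingtop [[ 0.5756 -0.0531  0.105 ]] [[335.817  174.9721]] [[285.6174 196.0105]]
red [[ 0.6188 -0.045   0.055 ]] [[332.5013 164.5675]] [[278.2721 214.6557]]
skirt [[ 0.5756 -0.0531  0.073 ]] [[335.3688 175.9867]] [[286.2659 201.3725]]
[ 0.604  -0.2855  0.1591]
[[0.0, 0.0], [-0.2, -0.3], [0.1, 0.4], [0.0, -0.2]]
[ 0.6055 -0.2818  0.136 ]
[[-0.8, -0.1], [0.6, -0.7], [0.0, -1.0], [0.9, 0.6], [-0.8, 1.3]]
[ 0.6044 -0.2841  0.1536]
[[-0.3, -0.1], [-0.5, -0.3], [-0.3, 0.3], [-0.5, -0.3], [-0.9, -0.5], [0.1, -1.3], [-0.2, -1.8], [1.0, -0.0], [-0.7, 0.7]]
```

```bash
python3 - <<'E'
from fit import *
t=cv2.imread("pics/top0.png")[:,:,::-1]; s=cv2.imread("pics/scene0.png")[:,:,::-1]
q=[.5746,.1140,.1815]
print(T(q,[(-.03,-.165,.096)]))
def over(im,n,x0,y0,w,h,S,name):
    c=cv2.resize(im[y0:y0+h,x0:x0+w,::-1],None,fx=S,fy=S,interpolation=cv2.INTER_CUBIC)
    def dr(P,col):
        p=proj(n,T(q,P)); p=(p-[x0,y0]+.5)*S-.5; cv2.polylines(c,[np.int32(p.round())],False,col,1)
    a=np.linspace(0,2*np.pi,60); cx,cy=-.03,-.165
    dr(np.c_[cx+.036*np.cos(a),cy+.036*np.sin(a),0*a+.069],(255,255,0))
    dr(np.c_[cx+.029*np.cos(a),cy+.029*np.sin(a),0*a+.073],(0,255,255))
    w2=[(.025,.007),(.025,-.007),(-.025,-.007),(-.025,.007),(.025,.007)]
    dr([(cx+x,cy+y,.105) for x,y in w2],(0,0,255))
    b=.085; dr([(b,b,.095),(b,-b,.095),(-b,-b,.095),(-b,b,.095),(b,b,.095)],(255,0,255))
    dr([(.11,.235,.055),(.11,-.215,.055),(-.11,-.215,.055),(-.11,.235,.055)],(0,255,0))
    cv2.imwrite("pics/"+name,c)
over(t,"top",220,125,140,100,5.7,"ov_t.png"); over(s,"scene",245,175,120,100,6,"ov_s.png"); over(t,"top",318,158,36,36,16,"ov_k.png")
E
```

```text
[[ 0.57487613 -0.05370487  0.096     ]]
```

View pics/ov_t.png

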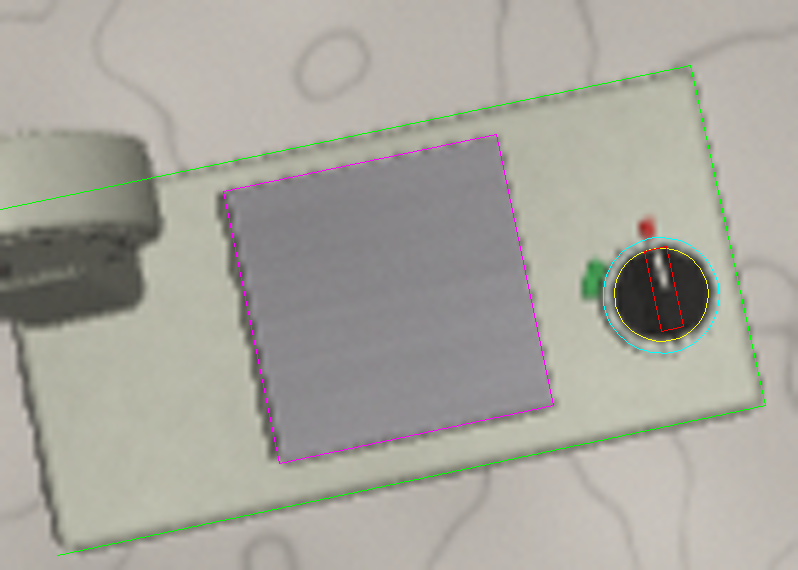

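View pics/ov_s.png

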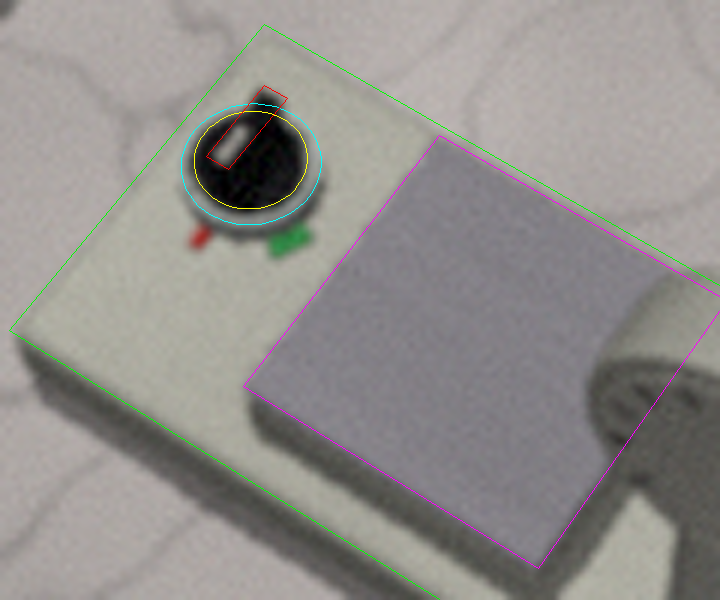

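View pics/ov_k.png

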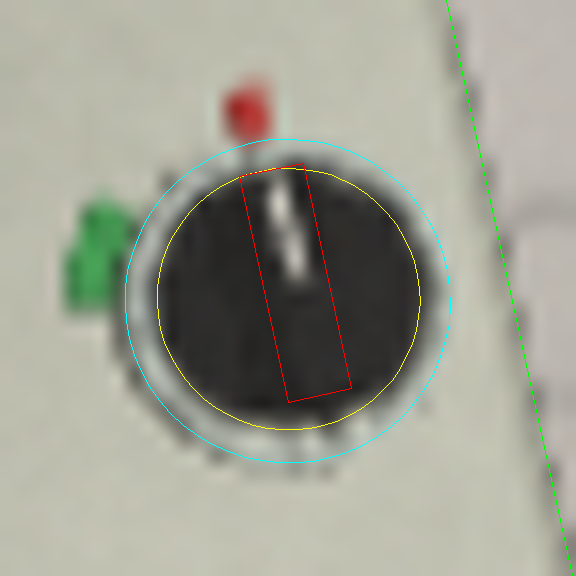

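```bash
cat >> h.py <<'E'
np.set_printoptions(precision=4,suppress=True)
def goal(p,yaw,t=None):
    "total tool-axes shift (mm, first in present axes) then total turn (deg) to reach p, tool down with tool-x at yaw"
    s=sense(); Rc=R.from_quat(s["ee_rot"])
    c,d=np.cos(yaw),np.sin(yaw); G=R.from_matrix(np.array([[c,d,0],[d,-c,0],[0,0,-1]]))
    print("shift mm",Rc.inv().apply(np.array(p)-s["ee_pos"])*1e3,"turn deg",np.degrees((Rc.inv()*G).as_rotvec()))
def st():
    s=sense(); x=R.from_quat(s["ee_rot"]).as_matrix()
    print("t",s["clock"],"p",s["ee_pos"]*1e3,"yaw",np.arctan2(x[1,0],x[0,0]),"zax",x[:,2],"F",s["force"],"T",s["torque"],"gap",s["finger_gap"]*1e3,"q",s["joint_positions"])
E
python3 - <<'E'
from h import *
goal([.5755,-.0545,.16],-1.389)
E
```

```text
shift mm [-490.0545 -547.8215   71.3058] turn deg [-0.0161  0.1273  2.7522]
```

Call:
carry_out:
  commands: [-27.2,-30.4,0,0,0,0,1,-27.2,-30.4,0,0,0,0,1,-27.2,-30.4,0,0,0,0,1,-27.2,-30.4,0,0,0,0,1,-27.2,-30.4,0,0,0,0,1,-27.2,-30.4,0,0,0,0,1,-27.2,-30.4,0,0,0,0,1,-27.2,-30.4,0,0,0,0,1,-27.2,-30.4,0,0,0,0,1,-27.2,-30.4,0,0,0,0,1,-27.2,-30.4,0,0,0,0,1,-27.2,-30.4,0,0,0,0,1]
  force: 40

```text
clock: 1.1
ee_pos: [0.4351, -0.2543, 0.231]
ee_rot: [0.783, -0.621, -0.0, -0.0]
force: [1.3, -0.1, -0.3]
finger_gap: 0.0857
```

Call:
carry_out:
  commands: [-27.2,-30.4,0,0,0,0.5,0,-27.2,-30.4,0,0,0,0.5,0,-27.2,-30.4,0,0,0,0.5,0,-27.2,-30.4,0,0,0,0.5,0,-27.2,-30.4,0,0,0,0.5,0,-27.2,-30.4,20,0,0,0.3,0,0,0,20,0,0,0,0,0,0,20,0,0,0,0,0,0,0,0,0,0,0]

```text
clock: 1.85
ee_pos: [0.5744, -0.0598, 0.1674]
ee_rot: [0.769, -0.64, -0.005, 0.002]
force: [-1.2, -0.2, -2.3]
finger_gap: 0.043
```

```bash
python3 - <<'E'
from h import *
st(); goal([.5755,-.0545,.080],-1.389)
im=snapshot("scene"); crop(im,200,110,180,135,4.4,"a1.png")
E
```

```text
t 1.85 p [574.3914 -59.8466 167.3828] yaw -1.3881517429556163 zax [-0.0098  0.0027 -0.9999] F [-1.2219 -0.151  -2.3438] T [-0.0303  0.0255 -0.0287] gap 42.965752085892795 q [-0.2794  0.1401  1.8703 -0.0001  1.1413  1.1088]
shift mm [-4.669  -2.8575 87.382 ] turn deg [0.5221 0.2537 0.0498]
```

View pics/a1.png

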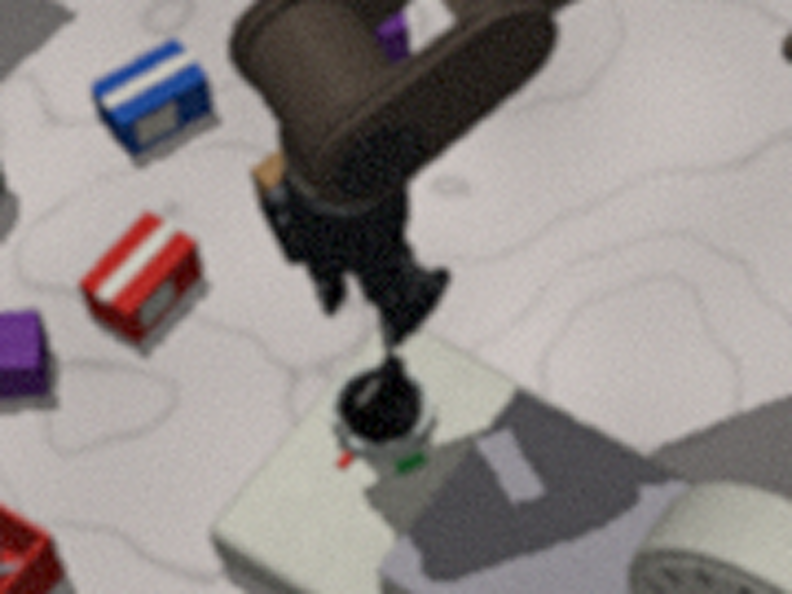

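The picture shows the gripper above the knob, jaws across the wing, with the knob at crop (385,400). I'll let it settle, then correct.

Call:
carry_out:
  commands: [0,0,20,0,0,0,0,0,0,20,0,0,0,0,0,0,0,0,0,0,0,0,0,0,0,0,0,0]

```text
clock: 2.23
ee_pos: [0.577, -0.0621, 0.1332]
ee_rot: [0.768, -0.641, -0.001, 0.0]
force: [0.6, 0.8, 1.0]
finger_gap: 0.0425
```

```bash
python3 - <<'E'
from h import *
st(); goal([.5755,-.0545,.080],-1.389)
E
```

```text
t 2.2333 p [576.9649 -62.0959 133.2428] yaw -1.390765074326784 zax [-0.0011  0.0003 -1.    ] F [0.5506 0.8462 0.9952] T [0.0353 0.0299 0.0131] gap 42.53226998823164 q [-0.282   0.1811  1.8917  0.      1.0699  1.1087]
shift mm [-7.7071  0.0288 53.2469] turn deg [ 0.0562  0.0306 -0.1011]
```

Call:
carry_out:
  commands: [-7.7,0,0,0,0,0,-0.3,0,0,15,0,0,0,-0.3,0,0,15,0,0,0,-0.3,0,0,10,0,0,0,-0.3,0,0,0,0,0,0,-0.3,0,0,0,0,0,0,-0.3]

```text
clock: 2.73
ee_pos: [0.5762, -0.054, 0.0936]
ee_rot: [0.768, -0.64, 0.0, -0.0]
force: [0.5, -0.0, -0.2]
finger_gap: 0.0297
```

```bash
python3 - <<'E'
from h import *
st(); goal([.5755,-.0545,.080],-1.389)
im=snapshot("scene"); crop(im,240,150,100,75,7.9,"a2.png")
im=snapshot("top"); crop(im,290,130,100,75,7.9,"a2t.png")
E
```

```text
t 2.7333 p [576.1658 -53.9885  93.5863] yaw -1.3898598486656015 zax [ 0.0003  0.     -1.    ] F [ 0.5292 -0.0318 -0.1751] T [ 0.0188 -0.0252 -0.0337] gap 29.66024695409496 q [-0.2687  0.2292  1.917   0.0001  0.9951  1.1211]
shift mm [ 0.3826  0.7514 13.586 ] turn deg [-0.0189 -0.0032 -0.0493]
```

View pics/a2.png

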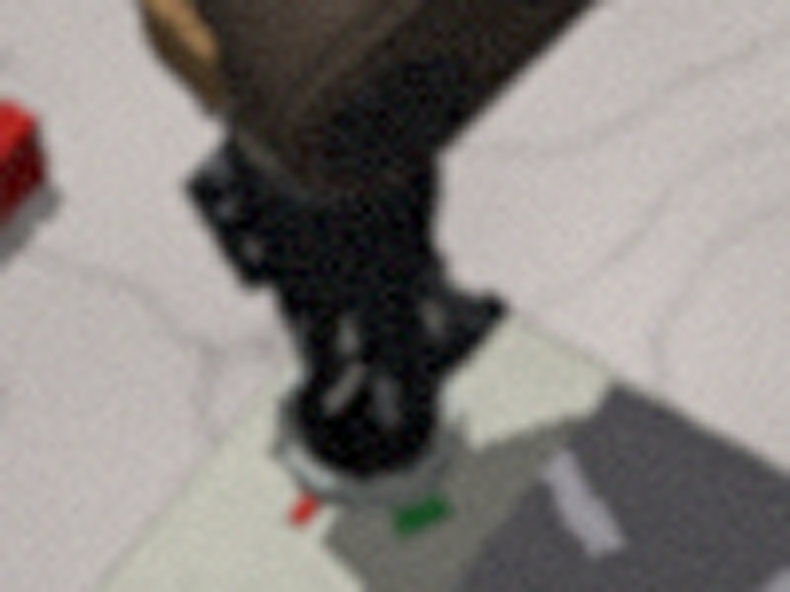

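View pics/a2t.png

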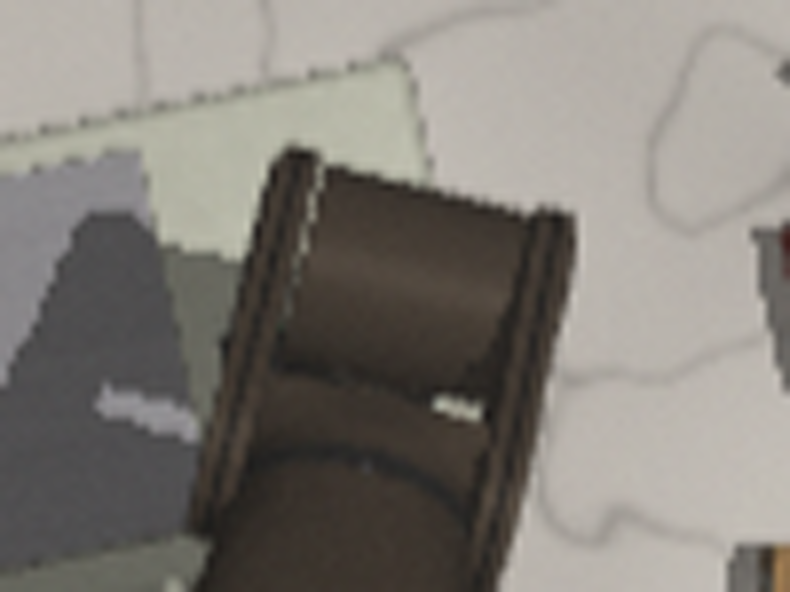

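The jaws straddle the wing, with the pointer mark at crop (345,390) between the pads. I'll lower and grip.

Call:
carry_out:
  commands: [0.4,0.7,7,0,0,0,-0.4,0,0,6,0,0,0,-0.5,0,0,0,0,0,0,-0.5,0,0,0,0,0,0,-0.9,0,0,0,0,0,0,-0.9]
  force: 40

```text
clock: 3.25
ee_pos: [0.5746, -0.054, 0.0792]
ee_rot: [0.768, -0.64, -0.001, 0.0]
force: [-0.1, 2.1, -3.1]
finger_gap: 0.013
```

```bash
python3 - <<'E'
from h import *
st()
E
```

```text
t 3.25 p [574.6101 -54.0123  79.1551] yaw -1.39008258412158 zax [-0.0019  0.0013 -1.    ] F [-0.0966  2.0906 -3.0782] T [ 0.2706 -0.014   0.0072] gap 13.04270809307891 q [-0.2698  0.2478  1.9253  0.001   0.9707  1.1197]
```

Call:
carry_out:
  commands: [0,0,0,0,0,0,-1,0,0,-3,0,0,0,-1,0,0,-4,0,0,0,-1,0,0,-4,0,0,0,-1,0,0,0,0,0,0,-1,0,0,0,0,0,0,-1]

```text
clock: 3.75
ee_pos: [0.5746, -0.0541, 0.0904]
ee_rot: [0.768, -0.64, -0.001, 0.0]
force: [0.7, 2.7, -10.1]
finger_gap: 0.0132
```

```bash
python3 - <<'E'
from h import *
st()
im=snapshot("scene"); crop(im,240,150,100,75,7.9,"a3.png")
E
```

```text
t 3.75 p [574.5895 -54.0926  90.3981] yaw -1.3899943031853725 zax [-0.0017  0.0011 -1.    ] F [  0.7092   2.6943 -10.0584] T [ 0.5562 -0.2415 -0.0601] gap 13.249973796082909 q [-0.2699  0.2316  1.9209  0.0007  0.991   1.1197]
```

View pics/a3.png

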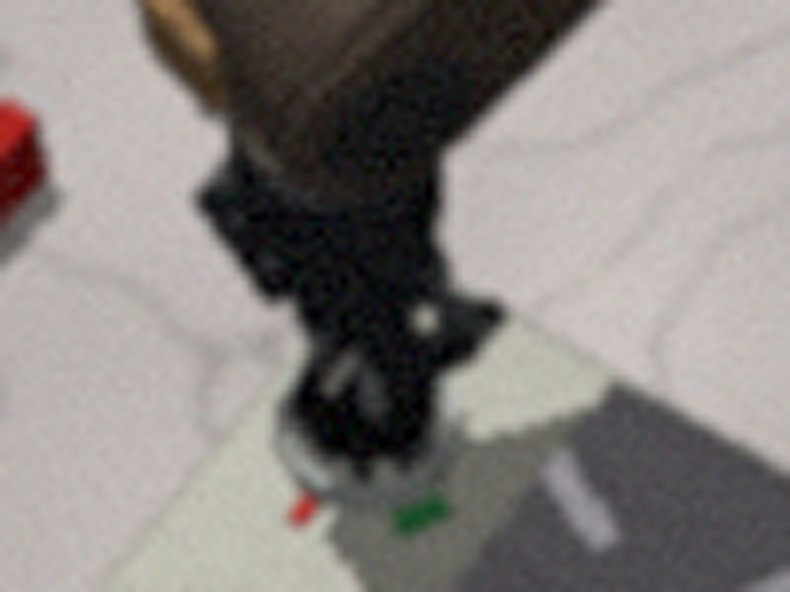

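The crop shows the knob raised, its pointer mark higher at (338,372). The −10 N force agrees with the spring fully lifted. Next I'll turn counter-clockwise 0.72 rad, to the flat ring.

Call:
carry_out:
  commands: [0,0,0,0,0,-5.5,-1,0,0,0,0,0,-5.5,-1,0,0,0,0,0,-5.5,-1,0,0,0,0,0,-5.5,-1,0,0,0,0,0,-5.5,-1,0,0,0,0,0,-5.5,-1,0,0,0,0,0,-5.5,-1,0,0,0,0,0,-2.7,-1,0,0,0,0,0,0,-1,0,0,0,0,0,0,-1,0,0,0,0,0,0,-1]

```text
clock: 4.72
ee_pos: [0.5749, -0.0544, 0.0906]
ee_rot: [0.944, -0.33, -0.001, 0.0]
force: [-0.5, 3.2, -9.8]
finger_gap: 0.0134
```

```bash
python3 - <<'E'
from h import *
st()
im=snapshot("scene"); crop(im,240,150,100,75,7.9,"a4.png")
E
```

```text
t 4.7167 p [574.8754 -54.4279  90.5859] yaw -0.671880886476415 zax [-0.0012  0.0004 -1.    ] F [-0.5099  3.1606 -9.8273] T [ 0.4796 -0.1285  0.0257] gap 13.444432034303315 q [-0.2701  0.2317  1.9204  0.0001  0.9908  0.4018]
```

View pics/a4.png

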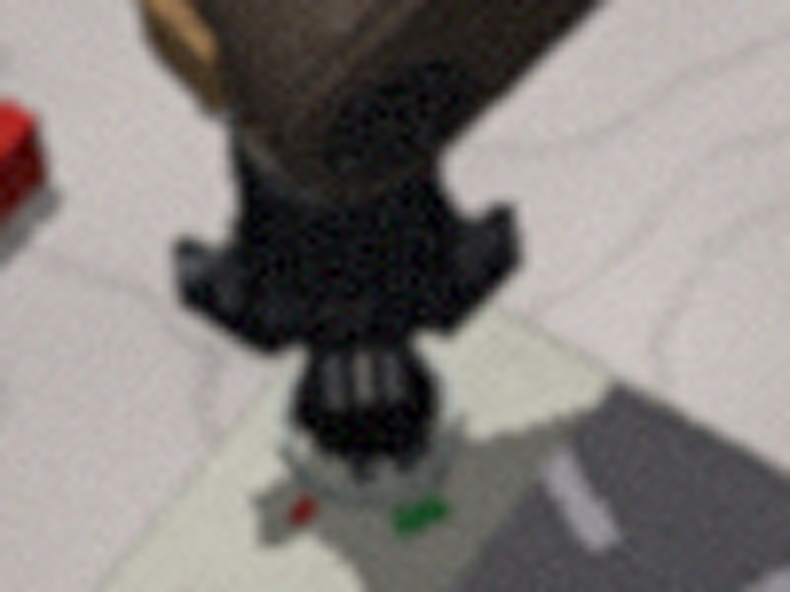

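The crop shows the knob turned with its pointer between the pads at (365,380), aimed between red and green. I'll lower gently nearly to the ring, then loosen.

Call:
carry_out:
  commands: [0,0,1.2,0,0,0,-1,0,0,1.2,0,0,0,-1,0,0,0,0,0,0,-1,0,0,0,0,0,0,-0.66,0,0,0,0,0,0,-0.6,0,0,0,0,0,0,-0.6,0,0,0,0,0,0,-0.6]
  force: 20

```text
clock: 5.35
ee_pos: [0.5762, -0.0553, 0.0902]
ee_rot: [0.944, -0.329, 0.001, 0.0]
force: [-2.7, 0.8, -0.1]
finger_gap: 0.0172
```

```bash
python3 - <<'E'
from h import *
st()
E
```

```text
t 5.35 p [576.193  -55.3221  90.174 ] yaw -0.6706604326402308 zax [ 0.0019 -0.0014 -1.    ] F [-2.7302  0.7581 -0.1012] T [0.0979 0.5186 0.0045] gap 17.217365032627498 q [-0.2705  0.2335  1.9191 -0.001   0.9868  0.4007]
```

Call:
carry_out:
  commands: [-1.5,0,2.5,0,0,0,-0.6,0,0,0,0,0,0,-0.6,0,0,0,0,0,0,-0.6]

```text
clock: 5.6
ee_pos: [0.5754, -0.0542, 0.087]
ee_rot: [0.944, -0.329, 0.002, 0.0]
force: [-0.3, 0.2, 0.4]
finger_gap: 0.0173
```

```bash
python3 - <<'E'
from h import *
st()
E
```

```text
t 5.6 p [575.3507 -54.2486  87.0388] yaw -0.6708894578167243 zax [ 0.0033 -0.0012 -1.    ] F [-0.252   0.1639  0.4442] T [ 0.0758 -0.0356  0.0362] gap 17.280202676744143 q [-0.2694  0.2353  1.9236 -0.0004  0.9792  0.4017]
```

Call:
carry_out:
  commands: [0,0,0,0,0,-3,-0.6,0,0,0,0,0,-3,-0.6,0,0,0,0,0,-2,-0.6,0,0,0,0,0,0,-0.6]

```text
clock: 5.93
ee_pos: [0.575, -0.054, 0.0867]
ee_rot: [0.965, -0.262, 0.001, 0.0]
force: [0.4, 1.2, 0.9]
finger_gap: 0.017
```

```bash
python3 - <<'E'
from h import *
st()
E
```

```text
t 5.9333 p [575.0393 -54.0456  86.742 ] yaw -0.5308195656478079 zax [ 0.0023 -0.0007 -1.    ] F [0.3892 1.1812 0.917 ] T [ 0.0101 -0.0287 -0.0216] gap 17.041838116864046 q [-0.2693  0.2356  1.9239 -0.0001  0.9797  0.2616]
```

Call:
carry_out:
  commands: [0,0,0,0,0,-2,-0.6,0,0,0,0,0,-2,-0.6,0,0,0,0,0,0,-0.6]

```text
clock: 6.18
ee_pos: [0.575, -0.054, 0.0866]
ee_rot: [0.973, -0.229, 0.001, 0.0]
force: [1.5, -0.9, -0.3]
finger_gap: 0.0173
```

```bash
python3 - <<'E'
from h import *
st()
E
```

```text
t 6.1833 p [574.9647 -54.0399  86.5843] yaw -0.4617777416047402 zax [ 0.0022 -0.0008 -1.    ] F [ 1.5173 -0.9007 -0.2964] T [-0.0243 -0.1095 -0.0573] gap 17.33431742055243 q [-0.2693  0.2357  1.9241 -0.0002  0.9795  0.1926]
```

Call:
carry_out:
  commands: [0,0,0,0,0,-1.5,-0.6,0,0,0,0,0,-1.5,-0.6,0,0,0,0,0,0,-0.6]

```text
clock: 6.43
ee_pos: [0.5748, -0.054, 0.0863]
ee_rot: [0.979, -0.204, 0.001, 0.0]
force: [1.7, -0.4, 0.2]
finger_gap: 0.0176
```

```bash
python3 - <<'E'
from h import *
st()
E
```

```text
t 6.4333 p [574.7907 -54.0315  86.3061] yaw -0.40998771766844827 zax [ 0.0017 -0.0007 -1.    ] F [ 1.6986 -0.405   0.155 ] T [-0.0198 -0.1209  0.003 ] gap 17.61619882728735 q [-0.2693  0.236   1.9243 -0.0003  0.9794  0.1408]
```

Call:
carry_out:
  commands: [0,0,0,0,0,-1.5,-0.6,0,0,0,0,0,-1.5,-0.6,0,0,0,0,0,0,-0.6]

```text
clock: 6.68
ee_pos: [0.5747, -0.054, 0.0864]
ee_rot: [0.984, -0.178, 0.001, 0.0]
force: [0.7, -0.6, -0.2]
finger_gap: 0.0169
```

```bash
python3 - <<'E'
from h import *
st()
E
```

```text
t 6.6833 p [574.7444 -53.9735  86.3678] yaw -0.35768674956701557 zax [ 0.0015 -0.0006 -1.    ] F [ 0.6597 -0.6191 -0.1519] T [-0.0663 -0.2764 -0.0185] gap 16.922410294847563 q [-0.2692  0.2359  1.9243 -0.0002  0.9797  0.0886]
```

```bash
python3 - <<'E'
from h import *
im=snapshot("scene"); crop(im,260,175,55,45,14,"a5.png")
E
```

```text
(no output)
```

View pics/a5.png

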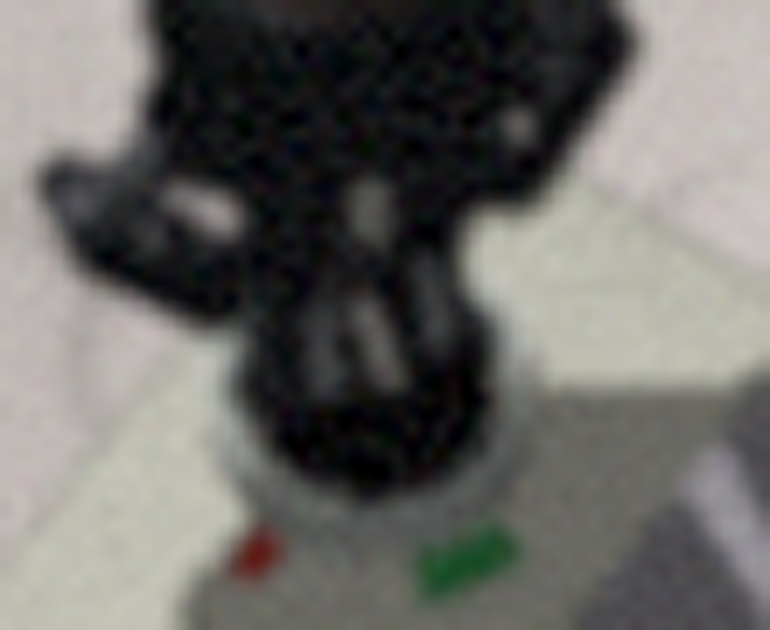

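The crop shows the pointer line from (365,300) to (395,385), now tilting toward the green mark, so the knob is following.

```bash
cat >> h.py <<'E'
def ptr(a,z,x0=260,y0=175,S=14):
    P=[(.5755+r*np.cos(.1815+a),-.0545+r*np.sin(.1815+a),z) for r in (.005,.015,.024)]
    return ((proj("scene",P)-[x0,y0]+.5)*S-.5).round(0).tolist()
E
python3 - <<'E'
from h import *
for a in (.72,.8,.9,1.0): print(a,ptr(a,.113),ptr(a,.105))
E
```

```text
0.72 [[361.0, 297.0], [365.0, 337.0], [369.0, 373.0]] [[363.0, 316.0], [368.0, 356.0], [372.0, 392.0]]
0.8 [[363.0, 297.0], [371.0, 336.0], [378.0, 371.0]] [[365.0, 316.0], [373.0, 355.0], [380.0, 390.0]]
0.9 [[365.0, 296.0], [378.0, 334.0], [389.0, 369.0]] [[367.0, 315.0], [380.0, 354.0], [391.0, 388.0]]
1.0 [[367.0, 296.0], [384.0, 332.0], [400.0, 366.0]] [[369.0, 315.0], [387.0, 351.0], [402.0, 384.0]]
```

Call:
carry_out:
  commands: [0,0,0,0,0,-1.5,-0.6,0,0,0,0,0,-1.5,-0.6,0,0,0,0,0,0,-0.6]

```text
clock: 6.98
ee_pos: [0.5748, -0.0542, 0.0864]
ee_rot: [0.988, -0.152, 0.001, 0.0]
force: [2.2, -1.5, -1.4]
finger_gap: 0.0168
```

```bash
python3 - <<'E'
from h import *
st()
E
```

```text
t 6.9833 p [574.8162 -54.152   86.3895] yaw -0.3052818063016847 zax [ 0.0018 -0.001  -1.    ] F [ 2.2123 -1.469  -1.369 ] T [-0.3108 -0.3362  0.0175] gap 16.812282907042913 q [-0.2694  0.2359  1.9243 -0.0006  0.9794  0.0362]
```

Call:
carry_out:
  commands: [0,0,0,0,0,-1.5,-0.6,0,0,0,0,0,-1.5,-0.6,0,0,0,0,0,0,-0.6]

```text
clock: 7.23
ee_pos: [0.575, -0.0543, 0.0864]
ee_rot: [0.992, -0.127, 0.001, 0.0]
force: [3.9, -2.5, -0.5]
finger_gap: 0.0171
```

```bash
python3 - <<'E'
from h import *
st()
E
```

```text
t 7.2333 p [574.9578 -54.2877  86.4217] yaw -0.25462186355766747 zax [ 0.0023 -0.0009 -1.    ] F [ 3.939  -2.5228 -0.4587] T [-0.4136 -0.4514 -0.378 ] gap 17.069948617135648 q [-0.2697  0.2359  1.9242 -0.0003  0.9791 -0.0149]
```

```bash
python3 - <<'E'
from h import *
im=snapshot("scene"); crop(im,260,175,55,45,14,"a6.png"); st()
E
```

```text
t 7.2833 p [574.9419 -54.2756  86.4219] yaw -0.2550225631418387 zax [ 0.0022 -0.0009 -1.    ] F [ 2.6616 -3.2586 -1.3125] T [-0.4579 -0.4527 -0.3426] gap 17.12551375106505 q [-0.2696  0.2359  1.9242 -0.0003  0.9791 -0.0144]
```

View pics/a6.png

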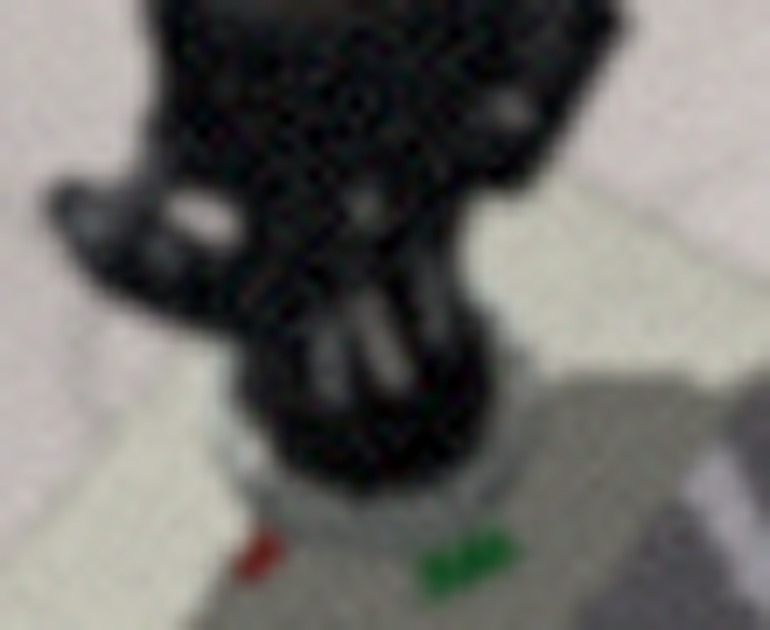

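The torque rose to −0.38 N·m, and the pointer's outer end is low, at about y 387. That is the height expected for a seated knob, so it looks like the notch wall after a snap. I'll unload the twist, open, back off and check.

Call:
carry_out:
  commands: [0,0,0,0,0,4,-0.6,0,0,0,0,0,5,-0.6,0,0,0,0,0,0,-0.6]

```text
clock: 7.53
ee_pos: [0.574, -0.0535, 0.0862]
ee_rot: [0.979, -0.204, -0.0, -0.0]
force: [1.4, -0.2, -1.0]
finger_gap: 0.0167
```

```bash
python3 - <<'E'
from h import *
st()
E
```

```text
t 7.5333 p [574.0175 -53.5022  86.2194] yaw -0.41125961507625286 zax [-0.0006  0.0003 -1.    ] F [ 1.3642 -0.2367 -0.9927] T [-0.1431 -0.1549  0.0496] gap 16.727168154430927 q [-0.2689  0.2357  1.9249  0.0001  0.9816  0.1423]
```

Call:
carry_out:
  commands: [0,0,0,0,0,3,-0.6,0,0,0,0,0,3,-0.6,0,0,0,0,0,2,-0.6,0,0,0,0,0,0,-0.6]

```text
clock: 7.87
ee_pos: [0.5739, -0.0533, 0.0861]
ee_rot: [0.963, -0.27, -0.0, -0.0]
force: [0.6, -0.6, 0.4]
finger_gap: 0.0172
```

```bash
python3 - <<'E'
from h import *
st()
E
```

```text
t 7.8667 p [573.9407 -53.3155  86.0507] yaw -0.5474915709089674 zax [-0.0006  0.0005 -1.    ] F [ 0.6445 -0.5658  0.3533] T [ 0.0283 -0.1444  0.027 ] gap 17.181832598764647 q [-0.2687  0.2358  1.9252  0.0004  0.9814  0.2785]
```

Call:
carry_out:
  commands: [0,0,0,0,0,2,-0.6,0,0,0,0,0,2,-0.6,0,0,0,0,0,2,-0.6,0,0,0,0,0,0,-0.6]

```text
clock: 8.2
ee_pos: [0.5748, -0.0536, 0.0863]
ee_rot: [0.947, -0.32, 0.001, -0.0]
force: [2.9, 0.6, -1.2]
finger_gap: 0.017
```

```bash
python3 - <<'E'
from h import *
st()
E
```

```text
t 8.2 p [574.7682 -53.5636  86.3283] yaw -0.6518942322989375 zax [ 0.0017 -0.     -1.    ] F [ 2.9072  0.5849 -1.1662] T [-0.0044 -0.5779  0.0299] gap 16.97358191954972 q [-0.2688  0.2358  1.9245  0.0005  0.9796  0.3828]
```

Call:
carry_out:
  commands: [0,0,0,0,0,1.5,-0.6,0,0,0,0,0,1.5,-0.6,0,0,0,0,0,0,-0.6]

```text
clock: 8.45
ee_pos: [0.5749, -0.0536, 0.0864]
ee_rot: [0.939, -0.344, 0.001, -0.0]
force: [3.9, 0.3, -0.8]
finger_gap: 0.0172
```

```bash
python3 - <<'E'
from h import *
st()
E
```

```text
t 8.45 p [574.9309 -53.6124  86.4018] yaw -0.7031713303454576 zax [ 0.0021 -0.0003 -1.    ] F [ 3.8755  0.2645 -0.8154] T [ 0.0741 -0.7378  0.1988] gap 17.238097307937846 q [-0.2688  0.2359  1.9243  0.0004  0.9793  0.4342]
```

There is torque on the other side too, +0.2 N·m after about 0.45 rad, so the knob is captured between two walls. I'll centre the jaws, open and rise.

Call:
carry_out:
  commands: [0,0,0,0,0,-4.5,-0.6,0,0,0,0,0,-4.5,-0.6,0,0,0,0,0,-3.5,-0.4,0,0,0,0,0,0,0,0,0,0,0,0,0,0,0,0,0,0,0,0,0,0,0,-20,0,0,0,0,0,0,-40,0,0,0,0,0,0,-40,0,0,0,0,30,20,-20,0,0,0,0.5,30,25,0,0,0,0,1,30,25,0,0,0,0,1]

```text
clock: 9.45
ee_pos: [0.6225, -0.1586, 0.2096]
ee_rot: [0.971, -0.241, 0.003, 0.0]
force: [0.2, 1.7, -0.4]
finger_gap: 0.0769
```

```bash
python3 - <<'E'
from h import *
st()
im=snapshot("scene"); crop(im,260,175,55,45,14,"a7.png"); cv2.imwrite("pics/a7f.png",im[:,:,::-1])
s=cv2.imread("pics/scene0.png")[:,:,::-1]; crop(s,260,175,55,45,14,"s0k.png")
E
```

```text
t 9.45 p [ 622.4982 -158.6394  209.6141] yaw -0.48600687384720487 zax [ 0.0048 -0.0021 -1.    ] F [ 0.2337  1.6773 -0.3816] T [ 0.0178 -0.0494  0.04  ] gap 76.8953897019536 q [-0.4072  0.2304  1.6848 -0.      1.2211  0.0788]
```

View pics/a7.png

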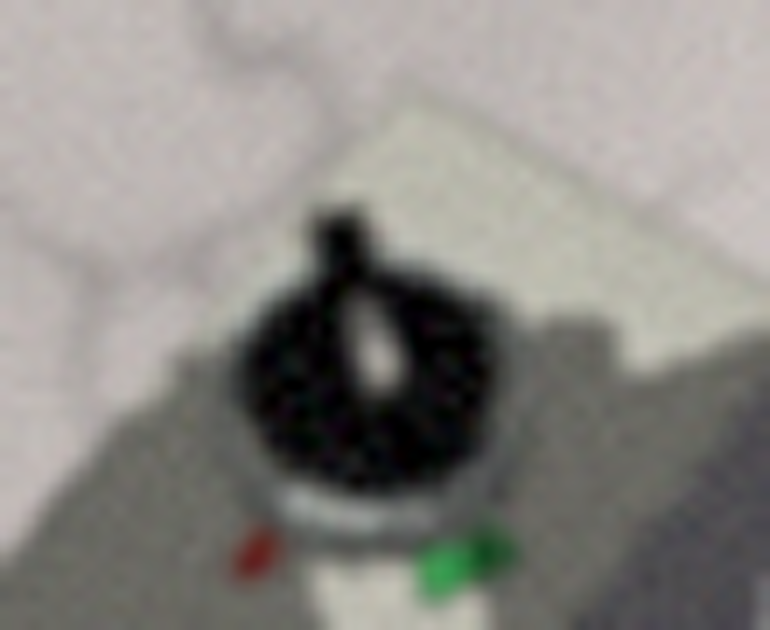

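View pics/s0k.png

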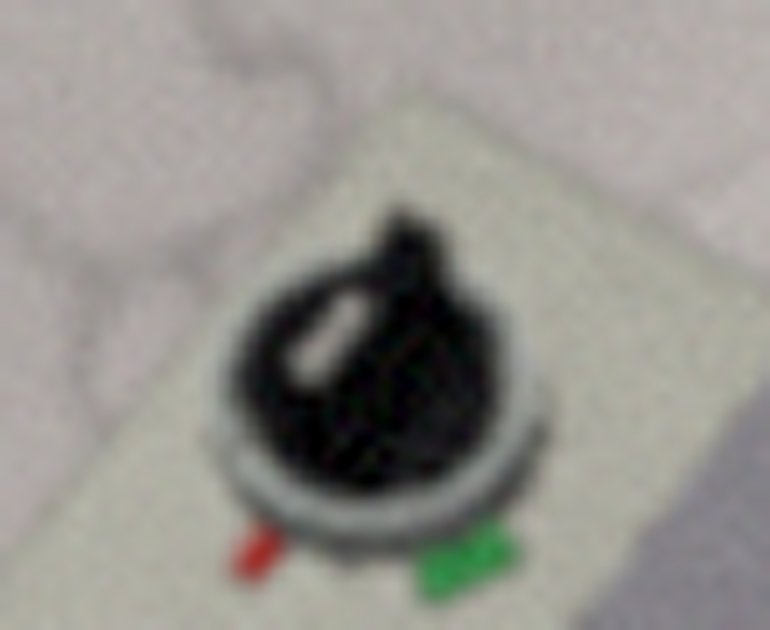

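Compared with the start, the skirt's lower edge is at the same height (y≈490 in both crops), so the knob is seated. The pointer now aims at the green mark. Next is the red carton.

Call:
carry_out:
  commands: [0,0,0,0,0,6.6,1,0,0,0,0,0,6.6,1,0,0,0,0,0,6.6,1,0,0,0,0,0,6.6,1,0,0,0,0,0,6.6,1,0,0,0,0,0,6.6,1,0,0,0,0,0,6.6,1,0,0,0,0,0,6.6,1,0,0,0,0,0,0,1,0,0,0,0,0,0,1]

```text
clock: 10.33
ee_pos: [0.6205, -0.1575, 0.2057]
ee_rot: [0.763, -0.647, -0.001, 0.0]
force: [-0.2, 0.3, -0.1]
finger_gap: 0.0854
```

```bash
python3 - <<'E'
from h import *
st(); goal([.6044,-.2848,.10],-1.414)
E
```

```text
t 10.3333 p [ 620.528  -157.4654  205.7126] yaw -1.4063289268926267 zax [-0.001   0.0004 -1.    ] F [-0.1769  0.3085 -0.0742] T [ 0.0259 -0.0211  0.0005] gap 85.3762225595154 q [-0.4068  0.2324  1.6897 -0.      1.2205  0.9996]
shift mm [123.0345  36.6592 105.6786] turn deg [0.0539 0.0317 0.4395]
```

Call:
carry_out:
  commands: [31,9,0,0,0,0.4,1,31,9,0,0,0,0,1,31,9,10,0,0,0,1,30,9.5,20,0,0,0,1,0,0,35,0,0,0,1,0,0,40,0,0,0,1,0,0,0,0,0,0,1,0,0,0,0,0,0,1]

```text
clock: 11.0
ee_pos: [0.6019, -0.2836, 0.0979]
ee_rot: [0.76, -0.65, -0.004, 0.0]
force: [0.1, -0.4, 0.6]
finger_gap: 0.0853
```

```bash
python3 - <<'E'
from h import *
st(); goal([.6044,-.2848,.009],-1.414)
im=snapshot("scene"); crop(im,170,110,120,95,6.5,"b1.png")
im=snapshot("top"); crop(im,350,120,100,80,7.5,"b1t.png")
E
```

```text
t 11.0 p [ 601.8928 -283.5642   97.8667] yaw -1.414698803949943 zax [-0.0063  0.0043 -1.    ] F [ 0.0775 -0.3773  0.6193] T [-0.0057  0.0126 -0.0059] gap 85.29163968714435 q [-0.5925  0.3995  1.6891  0.      1.0607  0.8221]
shift mm [ 2.0749 -2.7808 88.8429] turn deg [ 0.3199  0.2995 -0.0392]
```

View pics/b1.png

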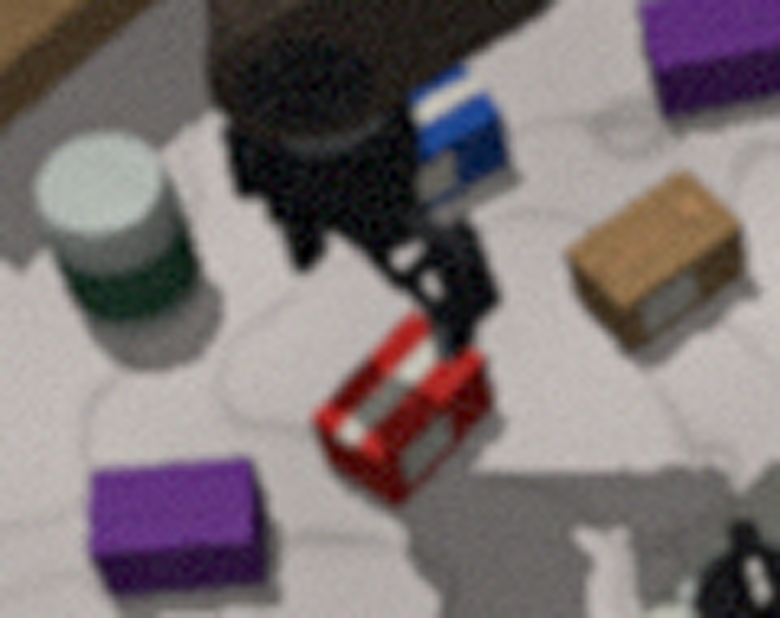

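View pics/b1t.png

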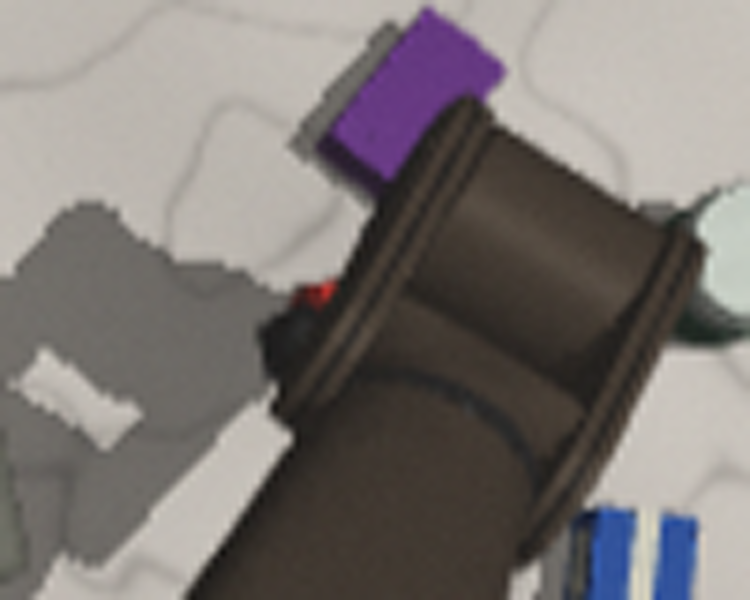

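The crops show the open jaws straddling the red carton at crop (410,400), with its neighbours clear of the fingers. I'll lower and grip.

Call:
carry_out:
  commands: [2,-1.5,10,0,0,0,1,0,0,30,0,0,0,1,0,0,25,0,0,0,1,0,0,14,0,0,0,1,0,0,9,0,0,0,1,0,0,0,0,0,0,1,0,0,0,0,0,0,1]

```text
clock: 11.68
ee_pos: [0.6066, -0.287, 0.0141]
ee_rot: [0.76, -0.65, 0.001, -0.0]
force: [0.4, -0.4, 0.8]
finger_gap: 0.0857
```

```bash
python3 - <<'E'
from h import *
st(); goal([.6044,-.2848,.009],-1.414)
im=snapshot("scene"); crop(im,170,110,120,95,6.5,"b2.png")
E
```

```text
t 11.6833 p [ 606.5751 -286.9859   14.0919] yaw -1.4157248124402746 zax [ 0.0013 -0.0009 -1.    ] F [ 0.3891 -0.3549  0.8336] T [-0.0956 -0.002  -0.0061] gap 85.7033348872237 q [-0.5929  0.5171  1.7017 -0.      0.9212  0.8229]
shift mm [-2.5011  1.8172  5.0871] turn deg [-0.0654 -0.061  -0.0988]
```

View pics/b2.png

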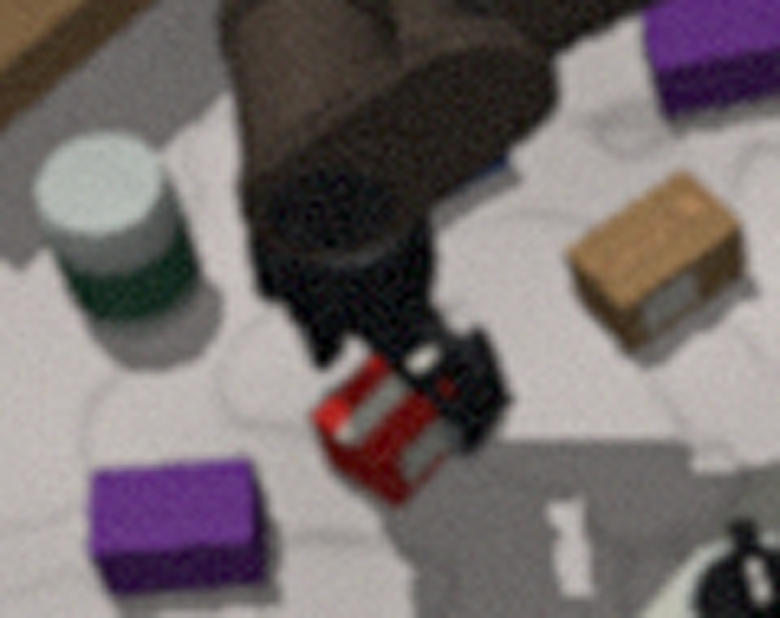

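Call:
carry_out:
  commands: [-2.5,1.8,3,0,0,0,0.8,0,0,0,0,0,0,0.4,0,0,0,0,0,0,0.2,0,0,0,0,0,0,0,0,0,0,0,0,0,0,0,0,0,0,0,0,0]
  force: 50

```text
clock: 12.23
ee_pos: [0.6042, -0.2849, 0.0111]
ee_rot: [0.76, -0.65, 0.001, -0.0]
force: [-0.2, -0.3, 3.1]
finger_gap: 0.0495
```

```bash
python3 - <<'E'
from h import *
st()
E
```

```text
t 12.2333 p [ 604.2007 -284.9056   11.0721] yaw -1.4160604117689801 zax [ 0.0013 -0.0009 -1.    ] F [-0.2162 -0.2794  3.1254] T [0.07   0.0251 0.0134] gap 49.5020844873294 q [-0.5922  0.5161  1.7101 -0.      0.9139  0.8238]
```

Call:
carry_out:
  commands: [0,0,-5,0,0,0,-0.3,0,0,-15,0,0,0,-0.3,0,0,-30,0,0,0,-0.3,0,0,-40,0,0,0,-0.3,0,0,-40,0,0,0,-0.3,0,0,-20,0,0,0,-0.3,0,0,0,0,0,0,-0.3,0,0,0,0,0,0,-0.3,0,0,0,0,0,0,-0.3]

```text
clock: 12.98
ee_pos: [0.602, -0.2833, 0.1572]
ee_rot: [0.76, -0.65, -0.003, 0.0]
force: [-1.1, 0.5, -5.2]
finger_gap: 0.0494
```

```bash
python3 - <<'E'
from h import *
st(); goal([.5736,.109,.16],-1.414)
im=snapshot("scene"); crop(im,170,80,160,125,5,"b3.png")
E
```

```text
t 12.9833 p [ 601.9643 -283.302   157.1977] yaw -1.416048700113568 zax [-0.0043  0.0029 -1.    ] F [-1.1154  0.4517 -5.2249] T [ 0.0469 -0.0124 -0.0755] gap 49.368087266988454 q [-0.5921  0.3327  1.6586  0.      1.1555  0.8239]
shift mm [-391.9936  -32.4348   -1.5242] turn deg [ 0.2187  0.2051 -0.117 ]
```

View pics/b3.png

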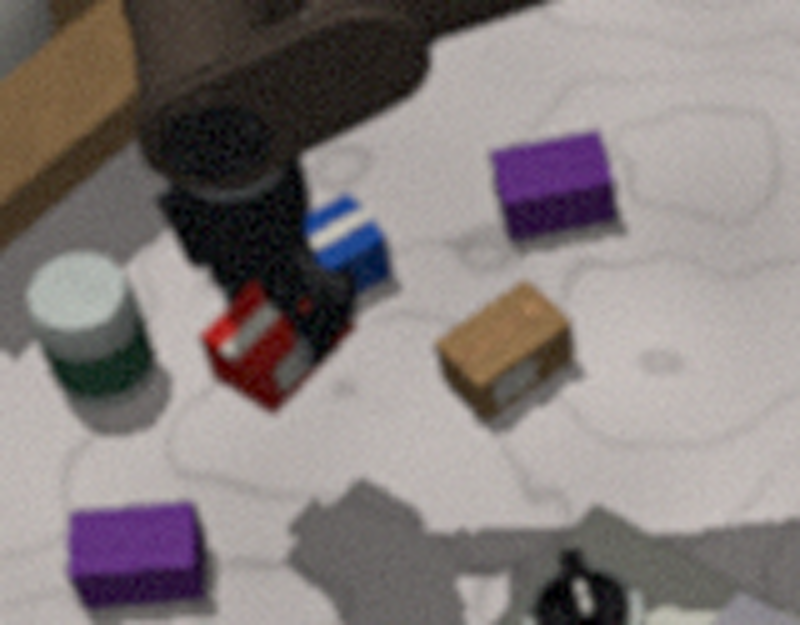

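The carton is held level, clear of the counter, at crop (275,350). I'll carry it over to the pan.

Call:
carry_out:
  commands: [-12,-1,0,0,0,0,-0.3,-25,-2,0,0,0,0,-0.3,-33,-3,0,0,0,0,-0.3,-33,-3,0,0,0,0,-0.3,-33,-3,0,0,0,0,-0.3,-33,-3,0,0,0,0,-0.3,-33,-3,0,0,0,0,-0.3,-33,-3,0,0,0,0,-0.3,-33,-3,0,0,0,0,-0.3,-33,-3,0,0,0,0,-0.3,-33,-2,0,0,0,0,-0.3,-25,-2,0,0,0,0,-0.3]

```text
clock: 14.03
ee_pos: [0.5765, 0.0784, 0.1577]
ee_rot: [0.76, -0.65, -0.002, 0.001]
force: [0.3, -0.0, -4.5]
finger_gap: 0.0495
```

Call:
carry_out:
  commands: [-20,-1,0,0,0,0,-0.3,-12,-0.5,0,0,0,0,-0.3,0,0,0,0,0,0,-0.3,0,0,0,0,0,0,-0.3,0,0,0,0,0,0,-0.3]

```text
clock: 14.45
ee_pos: [0.5752, 0.1062, 0.1593]
ee_rot: [0.76, -0.65, -0.0, 0.001]
force: [0.0, 0.2, -3.7]
finger_gap: 0.0488
```

```bash
python3 - <<'E'
from h import *
st(); goal([.5736,.109,.108],-1.414)
im=snapshot("scene"); crop(im,240,110,180,140,4.4,"c1.png")
E
```

```text
t 14.45 p [575.1527 106.2353 159.3381] yaw -1.4164479946189619 zax [-0.0013 -0.0006 -1.    ] F [ 0.0079  0.2079 -3.6643] T [-0.0091 -0.0358 -0.0217] gap 48.807703609814254 q [ 0.0095  0.1602  1.8634 -0.0006  1.1193  1.4262]
shift mm [-2.9897  1.0404 51.3384] turn deg [ 0.0768 -0.0212 -0.1403]
```

View pics/c1.png

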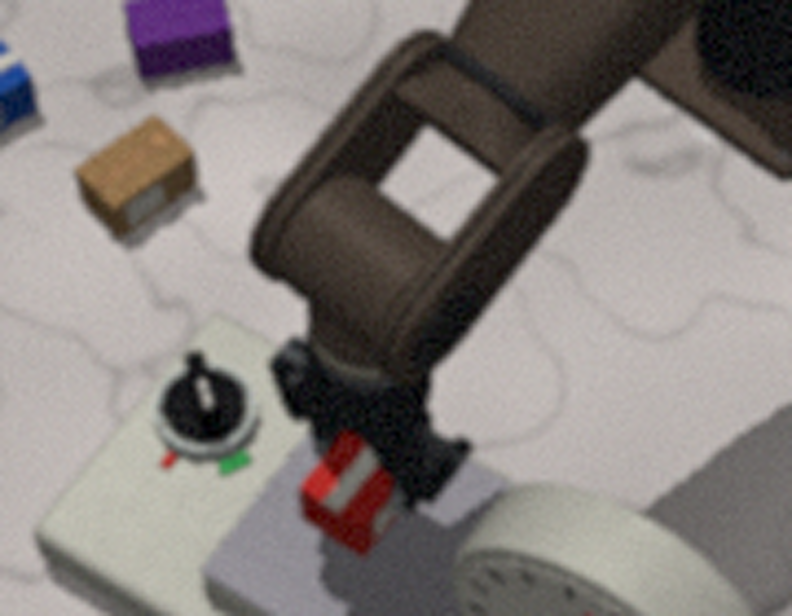

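The crop shows the carton above the pan at (355,495), with the gripper clear of the dial. I'll lower gently.

Call:
carry_out:
  commands: [-3,1,10,0,0,0,-0.3,0,0,15,0,0,0,-0.3,0,0,10,0,0,0,-0.3,0,0,6,0,0,0,-0.3,0,0,4,0,0,0,-0.3,0,0,0,0,0,0,-0.3,0,0,0,0,0,0,-0.3]

```text
clock: 15.08
ee_pos: [0.5742, 0.1095, 0.1151]
ee_rot: [0.76, -0.65, 0.0, -0.0]
force: [0.5, -0.4, -2.7]
finger_gap: 0.0492
```

```bash
python3 - <<'E'
from h import *
st()
E
```

```text
t 15.0833 p [574.193  109.5443 115.0933] yaw -1.4163856998268585 zax [ 0.  0. -1.] F [ 0.5342 -0.4459 -2.6947] T [-0.0148  0.0388  0.0152] gap 49.213208026379505 q [0.015  0.2123 1.8921 0.     1.0371 1.4314]
```

Call:
carry_out:
  commands: [0,0,2,0,0,0,-0.3,0,0,2,0,0,0,-0.3,0,0,2,0,0,0,-0.3,0,0,1.5,0,0,0,-0.3,0,0,0,0,0,0,-0.3,0,0,0,0,0,0,-0.3]

```text
clock: 15.58
ee_pos: [0.5739, 0.1098, 0.1075]
ee_rot: [0.76, -0.65, -0.0, 0.0]
force: [-0.5, -0.5, -3.4]
finger_gap: 0.0493
```

```bash
python3 - <<'E'
from h import *
st()
E
```

```text
t 15.5833 p [573.9287 109.7555 107.4684] yaw -1.4159808508057468 zax [-0.0002  0.     -1.    ] F [-0.5079 -0.4733 -3.4344] T [0.0051 0.0374 0.009 ] gap 49.308472378110146 q [0.0154 0.222  1.8964 0.     1.0234 1.4314]
```

Call:
carry_out:
  commands: [0,0,1.5,0,0,0,-0.3,0,0,1.5,0,0,0,-0.3,0,0,1.5,0,0,0,-0.3,0,0,0,0,0,0,-0.3,0,0,0,0,0,0,-0.3]

```text
clock: 16.0
ee_pos: [0.5743, 0.1097, 0.1035]
ee_rot: [0.76, -0.65, 0.0, -0.0]
force: [-0.7, -0.2, -1.7]
finger_gap: 0.0496
```

```bash
python3 - <<'E'
from h import *
st()
im=snapshot("scene"); crop(im,240,150,180,140,4.4,"c2.png")
E
```

```text
t 16.0 p [574.3398 109.7252 103.492 ] yaw -1.4160103669949666 zax [ 0.0007  0.     -1.    ] F [-0.6737 -0.1833 -1.6734] T [ 0.0266  0.0267 -0.0076] gap 49.57543810700132 q [ 0.0153  0.2277  1.8979 -0.      1.0153  1.4314]
```

View pics/c2.png

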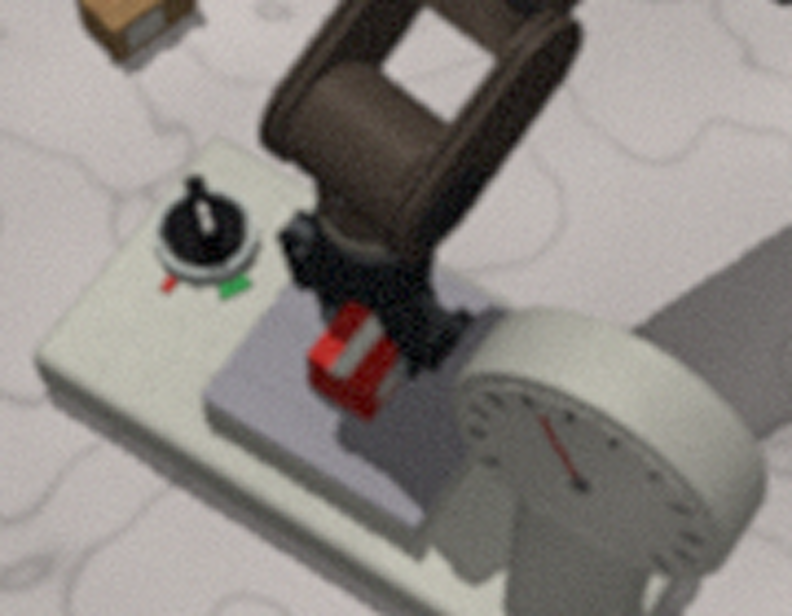

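The needle has turned from rest, to crop (560,450), so the pan is free and taking load. I'll go down slightly more, then release.

Call:
carry_out:
  commands: [0,0,1,0,0,0,-0.3,0,0,0.5,0,0,0,-0.3,0,0,0,0,0,0,0.1,0,0,0,0,0,0,0.25,0,0,0,0,0,0,0.4,0,0,0,0,0,0,0.55,0,0,0,0,0,0,0.6,0,0,0,0,0,0,0.6]

```text
clock: 16.72
ee_pos: [0.5742, 0.1097, 0.1017]
ee_rot: [0.76, -0.65, 0.0, -0.0]
force: [0.3, 0.2, 0.1]
finger_gap: 0.0684
```

```bash
python3 - <<'E'
from h import *
st()
im=snapshot("scene"); crop(im,240,150,180,140,4.4,"c3.png")
E
```

```text
t 16.7167 p [574.1547 109.6637 101.6906] yaw -1.4161165787428087 zax [ 0.0003  0.     -1.    ] F [0.3267 0.2378 0.1253] T [-0.0015 -0.0213  0.031 ] gap 68.399624452872 q [0.0152 0.2299 1.899  0.     1.0124 1.4313]
```

View pics/c3.png

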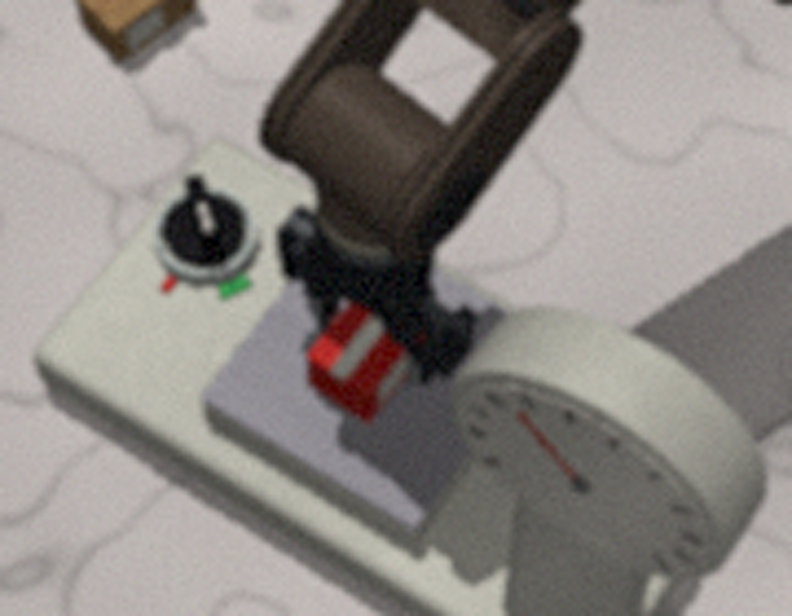

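The carton is released and upright, and the needle has swung further. I'll retreat straight up.

Call:
carry_out:
  commands: [0,0,-6,0,0,0,0.6,0,0,-15,0,0,0,0.6,0,0,-30,0,0,0,0.6,0,0,-35,0,0,0,0.6,0,0,-35,0,0,0,0.6,20,10,-10,0,0,0,0.6,35,15,0,0,0,0,0.6,35,15,0,0,0,0,0.6,35,15,0,0,0,0,0.6,20,10,0,0,0,0,0.6,0,0,0,0,0,0,0.6,0,0,0,0,0,0,0.6]

```text
clock: 17.77
ee_pos: [0.532, -0.0444, 0.2332]
ee_rot: [0.759, -0.651, 0.0, -0.0]
force: [-0.7, 0.5, -0.0]
finger_gap: 0.0682
```

```bash
python3 - <<'E'
from fit import *
st()
im=snapshot("scene"); crop(im,240,150,180,140,4.4,"d1.png"); cv2.imwrite("pics/d1f.png",im[:,:,::-1])
im=snapshot("top"); cv2.imwrite("pics/d1t.png",im[:,:,::-1])
q=[.5746,.1140,.1815]
print(proj("top",T(q,[(0,0,.135)])),proj("scene",T(q,[(0,0,.135)])))
E
```

```text
t 17.7667 p [532.0424 -44.4482 233.1502] yaw -1.4186472065652977 zax [ 0.0008  0.0002 -1.    ] F [-0.6731  0.5267 -0.0051] T [0.0313 0.0238 0.02  ] gap 68.24176037252296 q [-0.2737 -0.0282  1.921   0.0005  1.2481  1.1448]
[[286.9036 175.5934]] [[325.7524 225.2977]]
```

View pics/d1.png

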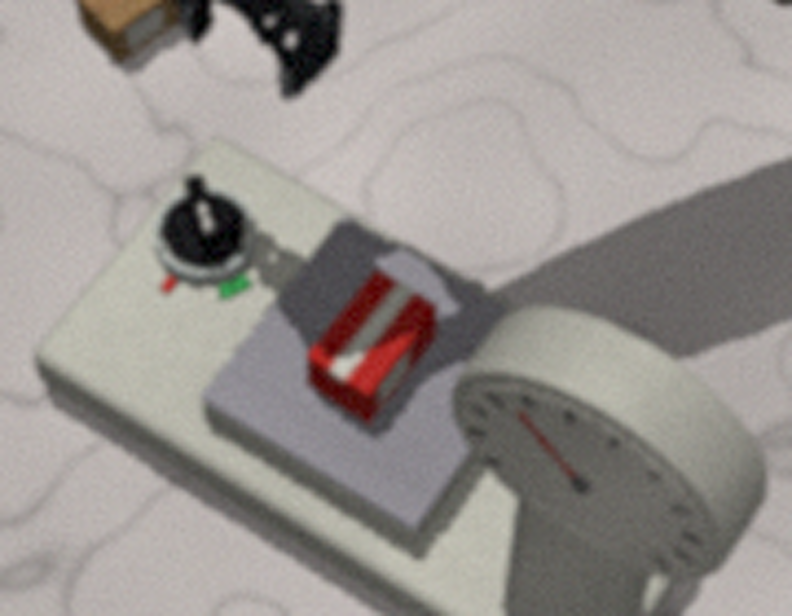

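View pics/d1t.png

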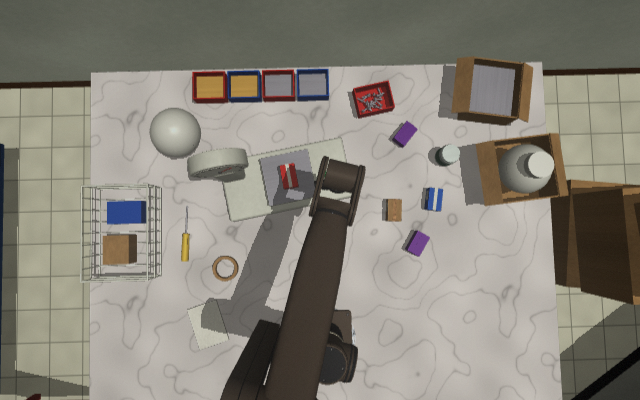

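View pics/d1f.png

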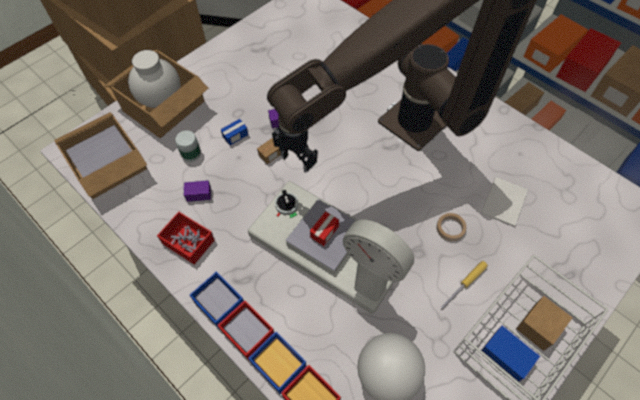

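The carton's top centre is at top-view (288,176), against the pan centre projected at (287,176). It is upright, the needle shows a weight, and the knob points at the green mark at its seated height. The other goods are at their starting pixels, and the gripper is clear of everything. I'm handing in.

```bash
python3 - <<'E'
from bench import finish_job
print(finish_job())
E
```

```text
the job is handed in; nothing more can be done
None
```

The job is handed in after 17.8 s of robot time, and my last checks found nothing wrong; no verdict was reported.

- **Knob:** I pulled it up about 11 mm and turned it 0.72 rad onto the flat ring. I then turned it on with loose fingers until it dropped into the notch, at about 0.91 rad. Twist built up against a wall on both sides, −0.38 and +0.2 N·m, below the 0.6 limit. In the picture it sits at its seated height with the pointer at the green arc.
- **Red carton:** I gripped it across its 50 mm side, lowered it gently onto the pan and let go. It stands upright about 5 mm from the pan's centre, and the needle shows a weight. I did not measure the pan's sink directly; the carton's reading of about 3.5–5 N fits a sink of 4–5 mm.
- **Everything else:** The other goods are at their starting places in the pictures. The hand is empty and clear, with force readings near zero.

No check failed. Between the two walls I judged the seat from the twist readings alone, and the pictures confirmed it afterwards.

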